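# Start the drying timer of the pink-carded tray

## Task

Three trays of incense sticks are drying, each with a card standing at its near edge and a timer in front of it. Gently press the green cap on the timer in front of the tray with the pink card right down and let it come up again, then tip the pink card back until it lies flat over its tray, to show that the tray is being timed. Do it by touch alone: pick nothing up, leave that timer standing where it is, keep off the sticks and pans, and leave the other timers, the other cards and everything else on the bench alone.

Things in the scene. Friction and masses are not known exactly. Their poses are not given: they have to be found in the camera images.
- tray_pink: Aluminium sheet pan 240 x 165 x 22 mm (rim 25 mm over the mat) of dark drying incense sticks, the one with the pink card. Fixed. Origin: centre of its underside; x axis points along the sticks, away from the robot and from the card's edge. The sticks' tops lie about 17 mm over the pan's underside.
- card_pink_hinge (a point): Middle of the hinge line of the pink card, at the near rim of its tray, 30 mm above the tray's underside; its x axis is level and points over the tray, y lies along the hinge.
- card_pink_edge (a point): Middle of the free (top) edge of the stiff pink card, 90 mm wide, 3 mm thick, reaching 60 mm from the hinge line.
- card_pink (a joint): Angle of the pink card: 0 standing upright, 1.5 lying flat back over its tray, clear above the sticks (a stop). The hinge rod is sprung: leant on, it gives downward, at 1.5 N per mm after the first 1.5 N, up to 8 mm. It stays where it is left; about 0.5 N at 40 mm from the hinge tips it.
- timer_pink: Loose white puck timer, 60 mm across, housing 28 mm high, 0.15 to 0.3 kg, standing before the near rim of the tray with the pink card. Origin: centre of its underside, which rests on the mat 3 mm above the bench.
- cap_pink_top (a point): Centre of the top of the green press cap (26 mm across) of that timer; 40 mm over the timer's underside when up.
- cap_pink (a joint): How far that cap is pressed, m: 0 up, 0.006 right down. A spring lifts it again; it starts to move at about 1.2 N and is right down at 4 N.
- tray_white: Aluminium sheet pan 240 x 165 x 22 mm (rim 25 mm over the mat) of dark drying incense sticks, the one with the white card. Fixed. Origin: centre of its underside; x axis points along the sticks, away from the robot and from the card's edge. The sticks' tops lie about 17 mm over the pan's underside.
- card_white_edge (a point): Middle of the free (top) edge of the stiff white card, 90 mm wide, 3 mm thick, reaching 60 mm from the hinge line.
- timer_white: Loose white puck timer, 60 mm across, housing 28 mm high, 0.15 to 0.3 kg, standing before the near rim of the tray with the white card. Origin: centre of its underside, which rests on the mat 3 mm above the bench.
- cap_white_top (a point): Centre of the top of the green press cap (26 mm across) of that timer; 40 mm over the timer's underside when up.
- cap_white (a joint): How far that cap is pressed, m: 0 up, 0.006 right down. A spring lifts it again; it starts to move at about 1.2 N and is right down at 4 N.
- tray_yellow: Aluminium sheet pan 240 x 165 x 22 mm (rim 25 mm over the mat) of dark drying incense sticks, the one with the yellow card. Fixed. Origin: centre of its underside; x axis points along the sticks, away from the robot and from the card's edge. The sticks' tops lie about 17 mm over the pan's underside.
- card_yellow_edge (a point): Middle of the free (top) edge of the stiff yellow card, 90 mm wide, 3 mm thick, reaching 60 mm from the hinge line.
- timer_yellow: Loose white puck timer, 60 mm across, housing 28 mm high, 0.15 to 0.3 kg, standing before the near rim of the tray with the yellow card. Origin: centre of its underside, which rests on the mat 3 mm above the bench.
- cap_yellow_top (a point): Centre of the top of the green press cap (26 mm across) of that timer; 40 mm over the timer's underside when up.
- cap_yellow (a joint): How far that cap is pressed, m: 0 up, 0.006 right down. A spring lifts it again; it starts to move at about 1.2 N and is right down at 4 N.
- oil_bottle: Amber glass oil bottle, 28 mm across, 65 mm high, loose bystander. Origin: centre of its underside.
- tape_roll: Roll of pink tape lying flat, 48 mm across, 19 mm high, loose bystander. Origin: centre of its underside.
- carton: Dark red carton, 50 x 60 x 100 mm high, loose bystander. Origin: centre of its underside.
- dish: Blue ceramic dish, 90 mm across, 35 mm high, loose bystander. Origin: centre of its underside.
- brush: Hand brush lying flat on the bench, loose bystander. Origin: centre of its underside; handle towards its -x.
There are look-alikes about, which are no part of the job. What is shaped like the part that bears card_pink_hinge but blue or purple is not meant.

How it is judged:
By the outcome, as a careful person would: the job done as asked, in the order asked, and still so for the second after the job is handed in, with the robot touching nothing.
It also fails if it takes over 38 s, if anything falls off the work surface, if the arm or the gripper's body presses on something with over 40 N, if the wrist force passes 120 N, or if a joint passes its speed limit or range.

## Robot

A 6-joint arm with a two-finger parallel gripper is mounted at the origin on the work surface. World frame = base frame: x ahead of the robot, y to its left, z up, the work surface at z = 0. Lengths are in mm, angles in rad, forces in N, time in s.
With the tool pointing down it reaches from about 250 to 725 mm from the base axis. Payload 9.7 kg.
Tool frame: the origin (TCP) lies on the centre line of the jaws, within the pads' length; the fingertips stand 19 mm ahead of it and the grasp point (between the pads) is the TCP (bot.finger_overhang is the distance from the TCP to the fingertips, in mm); z points along the fingers, y is the line along which they close (so a half turn about z gives the same grasp; the last joint's range is limited). The gripper opens to 85 mm and grips with 20 to 120 N. Pads are 22 mm wide; open, the fingers measure 114 mm over their backs; the gripper's body (76 mm by 85 mm) begins 54 mm behind the grasp point. The pads swing forward as they close: fully open they stand 13 mm farther back than shut.
Start: joints at [1.31, 0.087, 0.176, 1.66, 0, 1.571], TCP at [141.817, 531.399, 250.284] pointing down, gripper open.
Joint ranges: [-3.13, 3.13], [-0.85, 1.81], [-1.15, 1.24], [-2.2, 2.28], [-1.44, 1.52], [-3.14, 3.14]. Speed limits (rad/s): [2.22, 2.22, 2.57, 3.14, 3.14, 3.14].

## Interface

Orientations are given as a rotation vector (axis times angle).
In Python, from bench import bot, optics gives the robot as it stands.
- The arm moves only by the shell command python3 -m jog 'ROWS' [FORCE]. ROWS is JSON, a list of rows, each a list of 3 entries, a list of its own where there are three numbers: the shift along the tool's x, y, z in cm, then the turn about the tool's z in rad, then the closure in counts, from 0 (fully open) to 255 (shut). In form: [[[x, y, z], turn, jaw], ...]. A call has 1 to 10 rows; each row shifts and turns the commanded pose from where the row before left it, along the tool's axes as they then stand; what a row does not reach is not made up. A row lasts 1/12 s, in which the tool goes at most 41.7 mm and 7.16 degrees, less where a joint would pass 70% of its speed; a pose out of reach is approached as far as the arm can. A call with a gripper value outside its range is refused whole. The fingers move at their own pace and stop on an object; FORCE is the grip in N (left out, the last holds). Time passes only in rows, so rows that do not move let the fingers close. It gives the time, the measured TCP pose, the force, the opening and the grip force at its end, in the units of the state.
- bot.state(): the state, without advancing time (a new reading comes with each control period).
- optics.camera(name): name is "side" or "top" or "wrist"; returns a dict with "frame" (400x640x3 uint8, red, green, blue), "vfov" (degrees; the focal length in pixels is half the picture's height over the tangent of half this angle, whatever the lens; pixels are square), "cx", "cy" (the principal point, pixels), "T" (4x4, takes a point from camera to world coordinates). Camera axes: x right, y up, looking along -z (the intrinsics and any distortion apply to the point x, -y, -z); pixel columns grow to the right and rows downward; lengths in mm; the calibration is good to about 2 mm. A picture is of the moment at which its call begins. There is no depth.
- bot.hand_in(): hands the job in; it is judged then, once.
The state is a dict: "time_s": time; "q": joint angles; "dq": joint speeds; "effort": joint torques, N m; "tcp_pos": TCP position; "tool_rot": TCP orientation; "ft_force": force on the tool from outside, world axes, zero at the start; "torque": the same for the moment, N m; "finger_gap": opening from 0.0 (shut) to 1.0 (fully open); "grip_force": force on a finger pad.
Only numpy, scipy, OpenCV 4.12 (cv2) and the standard library are available. Lean on these libraries where they do the work, as an engineer would, in place of code of your own. Each camera call takes 0.05 s, during which the arm holds its last target. There are 200 camera calls.

## Working session

There is one attempt and no reset: what is moved stays moved. The work goes in short steps, Python scripts to look and compute and a shell command to move; the robot and the scene stay as the last step left them, time stands still between calls to the robot, and variables do not carry over. Pictures are saved under pics/ and viewed, at most 10 in all, crops included, and the job is handed in when it is done.

```bash
mkdir -p pics; ls; python3 - <<'E'
from bench import bot, optics
import cv2,numpy as np
for n in("top","side","wrist"):
    c=optics.camera(n); cv2.imwrite(f"pics/{n}0.png",c["frame"][:,:,::-1])
    print(n,{k:v for k,v in c.items() if k!="frame"})
s=bot.state();print(s)
E
```

```text
pics
top {'vfov': 42.28976223960275, 'cx': 322.0903813286568, 'cy': 202.94367059531453, 'T': array([[-2.31259267e-02,  9.88473375e-01, -1.49618109e-01,
         1.91091325e+02],
       [-9.99675731e-01, -2.44598805e-02, -7.08144899e-03,
         7.15473126e+00],
       [-1.06594649e-02,  1.49405828e-01,  9.88718501e-01,
         1.94866652e+03],
       [ 0.00000000e+00,  0.00000000e+00,  0.00000000e+00,
         1.00000000e+00]])}
side {'vfov': 55.749960178320755, 'cx': 322.1152186357522, 'cy': 207.58895768607658, 'T': array([[ 7.02087070e-01,  5.17599055e-01, -4.89044951e-01,
        -1.70893511e+02],
       [-7.12071153e-01,  5.05171728e-01, -4.87602500e-01,
        -6.14203762e+02],
       [-5.33091020e-03,  6.90574212e-01,  7.23241895e-01,
         1.01637041e+03],
       [ 0.00000000e+00,  0.00000000e+00,  0.00000000e+00,
         1.00000000e+00]])}
wrist {'vfov': 62.58327315162529, 'cx': 317.5635785860746, 'cy': 193.19702897121434, 'T': array([[ 2.58596957e-01, -9.30255406e-01, -2.60293092e-01,
         7.60930764e+01],
       [ 9.65984338e-01,  2.48649992e-01,  7.10453394e-02,
[... 165 characters left out ...]
e+00,
         1.00000000e+00]])}
{'time_s': 0.15, 'q': array([1.31000203e+00, 8.73693671e-02, 1.75315378e-01, 1.65978652e+00,
       1.84759087e-05, 1.57078287e+00]), 'dq': array([ 0.00190985, -0.00140357,  0.00240262, -0.00042191, -0.00035926,
       -0.00018826]), 'effort': array([ 3.73385164e-04, -5.20762932e+01,  4.65044832e+01,  1.38616344e-02,
        3.13281987e-05, -1.65676352e-05]), 'tcp_pos': array([141.77377837, 531.26121958, 249.72592554]), 'tool_rot': array([-4.08453755e-01, -3.11477111e+00,  1.62241571e-03]), 'ft_force': array([-0.19254501, -1.01210772,  0.64583572]), 'torque': array([-0.03179408,  0.0093124 , -0.00635711]), 'grip_force': 0.0, 'finger_gap': 0.9954838464669369}
```

View pics/top0.png

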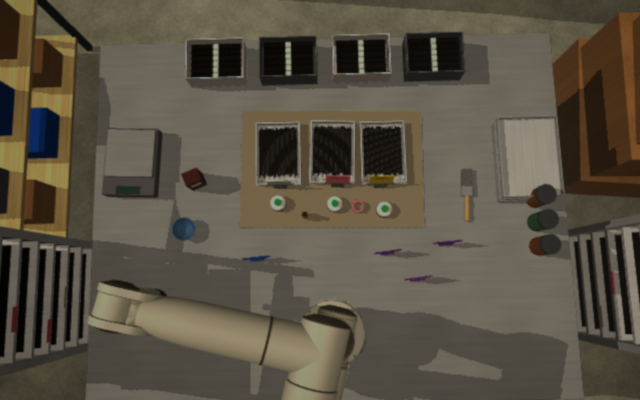

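View pics/side0.png

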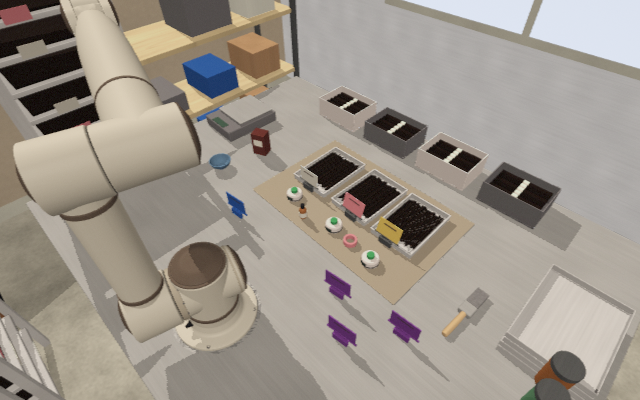

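```bash
cat > h.py <<'E'
from bench import bot, optics
import cv2,numpy as np
def ray(c,u,v):
    f=200/np.tan(np.radians(c["vfov"]/2)); d=np.array([(u-c["cx"])/f,-(v-c["cy"])/f,-1.])
    d=c["T"][:3,:3]@d; return c["T"][:3,3],d/np.linalg.norm(d)
def plane(c,u,v,z):
    o,d=ray(c,u,v); return o+d*(z-o[2])/d[2]
def tri(rs):
    A=sum(np.eye(3)-np.outer(d,d) for o,d in rs); b=sum((np.eye(3)-np.outer(d,d))@o for o,d in rs)
    p=np.linalg.solve(A,b); return p,[round(float(np.linalg.norm(np.cross(p-o,d))),1) for o,d in rs]
def proj(c,p):
    f=200/np.tan(np.radians(c["vfov"]/2)); q=c["T"][:3,:3].T@(np.array(p)-c["T"][:3,3])
    return c["cx"]+f*q[0]/-q[2], c["cy"]-f*q[1]/-q[2]
HSV=dict(green=((45,90,50),(85,255,255)),pink=((160,60,60),(179,255,255)),yellow=((18,130,70),(32,255,255)))
def blobs(c,col,lo=8):
    m=cv2.inRange(cv2.cvtColor(c["frame"],cv2.COLOR_RGB2HSV),*map(np.array,HSV[col]))
    n,l,st,ce=cv2.connectedComponentsWithStats(m)
    return [(ce[i].round(1).tolist(),st[i].tolist()) for i in range(1,n) if st[i][4]>=lo],l,m
E
python3 - <<'E'
from h import *
C={n:optics.camera(n) for n in("top","side")}
for n,c in C.items():
    for col in HSV: print(n,col,blobs(c,col)[0])
a=cv2.resize(C["top"]["frame"][105:235,235:430],None,fx=4,fy=4,interpolation=2)
cv2.imwrite("pics/tz.png",a[:,:,::-1])
a=cv2.resize(C["side"]["frame"][140:290,250:450],None,fx=4,fy=4,interpolation=2)
cv2.imwrite("pics/sz.png",a[:,:,::-1])
E
```

```text
top green [([277.4, 201.6], [275, 199, 6, 6, 30]), ([334.5, 202.6], [332, 200, 6, 6, 31]), ([384.4, 208.1], [382, 205, 6, 7, 31]), ([532.2, 219.5], [528, 213, 9, 13, 76])]
top pink []
top yellow [([18.1, 110.5], [0, 0, 35, 229, 3513]), ([56.4, 135.9], [23, 36, 53, 200, 3611]), ([10.6, 76.7], [10, 73, 2, 8, 10]), ([12.8, 161.1], [11, 157, 5, 9, 17]), ([63.7, 174.7], [63, 171, 2, 8, 11]), ([381.2, 179.1], [369, 175, 26, 9, 200]), ([466.0, 207.5], [465, 196, 3, 25, 72])]
side green [([293.9, 189.6], [292, 187, 5, 6, 27]), ([333.5, 220.5], [331, 218, 6, 6, 32]), ([370.1, 255.0], [367, 252, 7, 7, 43])]
side pink []
side yellow [([389.4, 229.9], [377, 217, 26, 27, 375])]
```

View pics/sz.png

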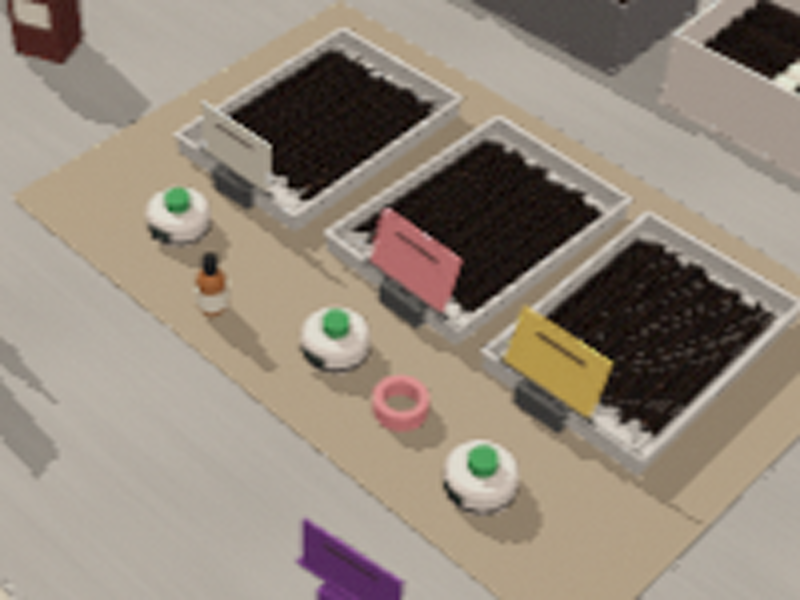

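View pics/tz.png

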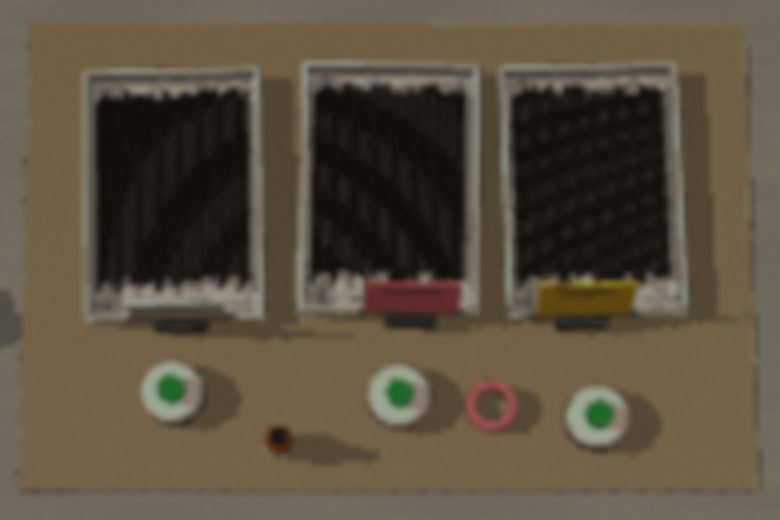

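```bash
python3 - <<'E'
from h import *
t,s=optics.camera("top"),optics.camera("side")
g=lambda c:sorted([b[0] for b in blobs(c,"green")[0] if b[1][4]<60])
for a,b in zip(g(t),g(s)): print("cap",tri([ray(t,*a),ray(s,*b)]))
T=lambda u,v:ray(t,u/4+235-.375,v/4+105-.375)
S=lambda u,v:ray(s,u/4+250-.375,v/4+140-.375)
for n,a,b in [("TL",(366,281),(386,211)),("TR",(461,281),(461,260)),("BL",(364,311),(372,258)),("BR",(460,312),(446,307)),("clipL",(386,326),(380,297)),
 ("trayNL",(300,310),(328,234)),("trayNR",(474,316),(455,335)),("trayFL",(304,65),(497,120)),("trayFR",(478,68),(630,200)),("tape",(491,405),(401,403)),("bottle",(279,438),(210,260))]:
    p,e=tri([T(*a),S(*b)]); print(n,p.round(1),e)
E
```

```text
cap (array([488.44126641, 189.63074077,  32.93231284]), [2.2, 2.2])
cap (array([479.47305024, -24.27309462,  32.75426024]), [2.2, 2.2])
cap (array([ 454.24534705, -210.01204365,   32.03511932]), [2.2, 2.2])
TL [575.4   5.1  82.9] [2.8, 2.8]
TR [573.3 -82.5  84.8] [2.1, 2.1]
BL [558.1   6.3  34.4] [0.9, 0.9]
BR [553.9 -83.9  40.9] [0.5, 0.5]
clipL [548.3 -14.2   5.5] [1.2, 1.2]
trayNL [563.8  66.9  18.9] [0.6, 0.6]
trayNR [554.  -97.7  15.1] [1.3, 1.3]
trayFL [805.1  59.2  15. ] [1.7, 1.7]
trayFR [ 796.2 -109.1   21.3] [1.1, 1.1]
tape [ 468.9 -111.2    7.6] [1.8, 1.8]
bottle [435.3  87.4  64.1] [1.3, 1.3]
```

Pink card: top view around (338,179), side (354,205). Its timer cap: top (334.5,202.6), side (333.5,220.5). I'm moving to hover with the jaws shut and refining with the wrist camera.

```bash
python3 -m jog '[[[-2.8,-2.8,0],0,255],[[-2.8,-2.8,0],0,255],[[-2.8,-2.8,0],0,255],[[-2.8,-2.8,0],0,255],[[-2.8,-2.8,0],0,255],[[-2.8,-2.8,0],0,255],[[-2.8,-2.8,0],0,255],[[-2.8,-2.8,0],0,255]]' && python3 -m jog '[[[-2.8,-2.8,0],0,255],[[-2.8,-2.8,0],0,255],[[-2.8,-2.8,0],0,255],[[-2.8,-2.8,0],0,255],[[-2.8,-2.8,0],0,255],[[-2.8,-2.8,0],0,255],[[-2.8,-2.8,0],0,255],[[0,0,0],-0.11,255],[[0,0,0],-0.11,255],[[0,0,0],0,255]]'
python3 - <<'E'
from h import *
c=optics.camera("wrist"); cv2.imwrite("pics/w1.png",c["frame"][:,:,::-1]); np.save("w1T.npy",c["T"])
s=bot.state(); print(s["tcp_pos"],s["tool_rot"],s["ft_force"],cv2.Rodrigues(s["tool_rot"])[0].round(3))
print(blobs(c,"green")[0]); print(proj(c,(479,-24,43)),proj(c,(557,-39,33)))
E
```

```text
time_s: 1.02
tcp_pos: [300.8, 255.5, 250.4]
tool_rot: [0.408, 3.115, 0.001]
ft_force: [2.0, 0.5, 0.2]
finger_gap: 0.002
grip_force: 0.0
time_s: 1.85
tcp_pos: [439.5, 16.5, 250.1]
tool_rot: [-0.059, -3.141, -0.0]
ft_force: [-0.3, -0.8, -0.7]
finger_gap: -0.001
grip_force: 0.0
[439.34286452  16.94425675 250.22068681] [-6.81686938e-02 -3.14068025e+00 -5.68214157e-06] [ 0.20828362  1.03869165 -0.46839801] [[-0.999  0.043 -0.   ]
 [ 0.043  0.999  0.   ]
 [ 0.    -0.    -1.   ]]
[([104.6, 189.3], [90, 178, 30, 24, 560]), ([281.3, 205.5], [270, 194, 24, 24, 449]), ([480.5, 206.5], [467, 195, 28, 24, 507])]
(np.float64(281.7472680347216), np.float64(208.32728566932323)) (np.float64(274.2460875476189), np.float64(270.5239356589273))
```

View pics/w1.png

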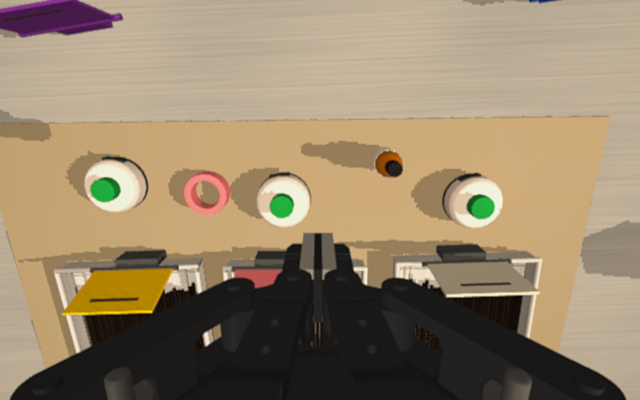

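Wrist view: pink's cap at (281,205), and the gripper partly hides the pink card near (260,275). I'll shift left for a second view with the card clear.

```bash
python3 -m jog '[[[0,4,0],0,255],[[0,4,0],0,255],[[0,0,0],0,255],[[0,0,0],0,255]]' >/dev/null
python3 - <<'E'
from h import *
a=dict(optics.camera("wrist")); w1=dict(a); w1["T"]=np.load("w1T.npy"); cv2.imwrite("pics/w2.png",a["frame"][:,:,::-1])
t,s=optics.camera("top"),optics.camera("side")
print(bot.state()["tcp_pos"]); b=blobs(a,"green")[0]; print(b)
us=sorted(x[0] for x in b)[:2]
for u in us:
    p,e=tri([ray(w1,281.3,205.5),ray(a,*u)]); print("cap",p.round(1),e, plane(a,*u,43).round(1))
print(plane(w1,281.3,205.5,43).round(1))
E
```

```text
[442.39971563  97.04204882 250.38824489]
[([26.7, 190.2], [11, 179, 33, 24, 615]), ([204.2, 206.0], [192, 195, 26, 24, 475]), ([403.3, 206.7], [391, 195, 25, 24, 456])]
cap [400.9   5.4 271.3] [2.8, 2.8] [ 451.2 -205.    43. ]
cap [477.8 -25.1  36.7] [0.0, 0.0] [475.9 -22.7  43. ]
[475.9 -24.3  43. ]
```

View pics/w2.png

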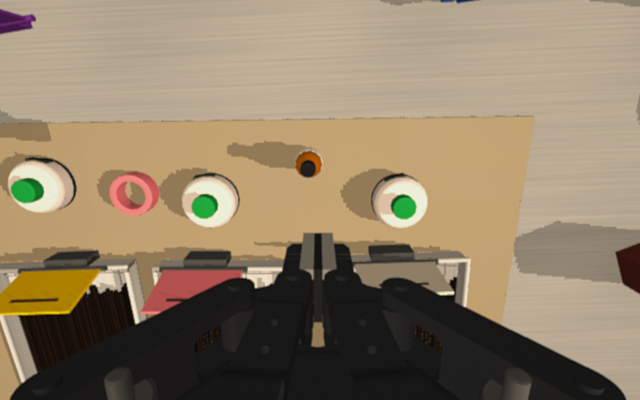

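Second wrist view: pink card hinge edge runs (158,267)–(246,269), free edge near (142,313), cap at (204,206).

```bash
python3 - <<'E'
from h import *
a=optics.camera("wrist")
for n,u,v,z in [("hingeL",158,267,33),("hingeR",246,269,33),("freeL",142,313,90),("freeL",142,313,80),("clipL",185,262,30),("clipR",230,262,30),("clipTopL",190,252,5)]:
    print(n,z,plane(a,u,v,z).round(1))
s,t=optics.camera("side"),optics.camera("top")
for z in (33,88): print(z,[np.round(proj(c,(560 if z<40 else 580,-39,z)),1) for c in(s,t)])
# free corner -y: wrist + side (365,204.6)
print(tri([ray(a,142,313),ray(s,364.9,204.6)]))
E
```

```text
hingeL 33 [549.9 -91.9  33. ]
hingeR 33 [556.7   8.7  33. ]
freeL 90 [570.3 -84.8  90. ]
freeL 80 [577.3 -91.2  80. ]
clipL 30 [546.4 -61.4  30. ]
clipR 30 [548.6  -9.6  30. ]
clipTopL 5 [545.7 -64.9   5. ]
33 [array([352.6, 210.4]), array([337.5, 181.8])]
88 [array([357.2, 196.7]), array([337.6, 173.6])]
(array([568.71467765, -84.0278885 ,  90.29564743]), [1.2, 1.2])
```

```bash
python3 -m jog '[[[-1.3,-4,0],0,255],[[-1.3,-4,0],0,255],[[-1.3,-4,0],0,255],[[0,0,4],0,255],[[0,0,4],0,255],[[0,0,4],0,255],[[0,0,4],0,255],[[0,0,1],0,255],[[0,0,0],0,255],[[0,0,0],0,255]]'
python3 - <<'E'
from h import *
s=bot.state(); print(s["tcp_pos"],s["ft_force"])
c=optics.camera("wrist"); cv2.imwrite("pics/w3.png",c["frame"][:,:,::-1])
print(blobs(c,"green",30)[0]); 
E
```

```text
time_s: 3.37
tcp_pos: [476.7, -23.5, 81.8]
tool_rot: [0.065, 3.14, -0.0]
ft_force: [0.8, -1.1, 0.8]
finger_gap: 0.001
grip_force: 0.0
[476.70592856 -23.46320914  81.79204431] [ 0.79922028 -1.05104332  0.77771496]
[([0.7, 203.6], [0, 194, 3, 20, 41]), ([316.8, 224.3], [294, 208, 47, 37, 1123])]
```

View pics/w3.png

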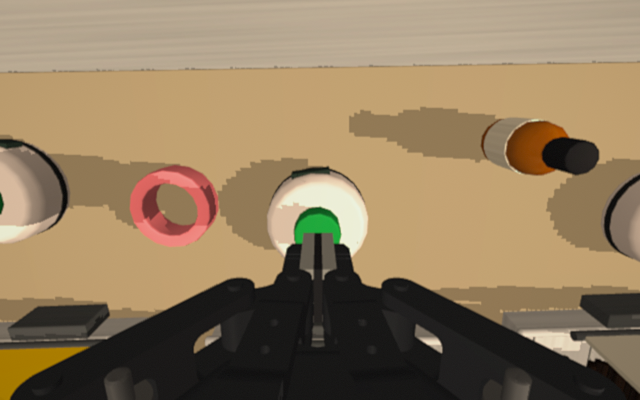

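Cap is under the fingertips, in line (317,224). Checking its near edge while lowering to just above.

```bash
python3 - <<'E'
from h import *
c=optics.camera("wrist")
print(plane(c,317,208,43),plane(c,294,228,43),plane(c,340.5,228,43))
E
python3 -m jog '[[[0,0,1],0,255],[[0,0,0.7],0,255],[[0,0,0],0,255],[[0,0,0],0,255]]'
```

```text
[463.31104091 -24.08571483  43.        ] [473.95850277 -36.75095855  43.        ] [474.99345856 -12.10578591  43.        ]
time_s: 3.8
tcp_pos: [476.1, -23.0, 63.0]
tool_rot: [-0.064, -3.14, -0.0]
ft_force: [0.4, 0.5, -0.0]
finger_gap: 0.001
grip_force: 0.0
```

```bash
python3 -m jog '[[[0,0,0.2],0,255],[[0,0,0.2],0,255],[[0,0,0.1],0,255],[[0,0,0.1],0,255],[[0,0,0.05],0,255],[[0,0,0],0,255],[[0,0,0],0,255]]'; python3 -m jog '[[[0,0,0.05],0,255],[[0,0,0],0,255],[[0,0,0],0,255]]'
```

```text
time_s: 4.38
tcp_pos: [476.5, -23.1, 57.0]
tool_rot: [0.064, 3.14, 0.0]
ft_force: [-0.0, 0.4, 3.1]
finger_gap: -0.001
grip_force: 1.7
time_s: 4.63
tcp_pos: [476.5, -23.1, 56.4]
tool_rot: [0.064, 3.14, 0.0]
ft_force: [1.0, 0.9, 3.4]
finger_gap: 0.001
grip_force: 1.8
```

```bash
python3 -m jog '[[[0,0,0.05],0,255],[[0,0,0],0,255],[[0,0,0],0,255]]';python3 -m jog '[[[0,0,0.04],0,255],[[0,0,0],0,255],[[0,0,0],0,255]]'
```

```text
time_s: 4.88
tcp_pos: [476.5, -23.1, 56.0]
tool_rot: [0.064, 3.14, -0.0]
ft_force: [-0.9, 1.6, 4.9]
finger_gap: 0.003
grip_force: 2.6
time_s: 5.13
tcp_pos: [476.6, -23.1, 56.0]
tool_rot: [0.064, 3.14, 0.0]
ft_force: [-0.2, 0.3, 8.6]
finger_gap: -0.001
grip_force: 4.1
```

```bash
python3 -m jog '[[[0,0,-0.2],0,255],[[0,0,-0.3],0,255],[[0,0,-0.4],0,255],[[0,0,-1.3],0,255],[[0,0,-1.4],0,255],[[0,0,0],0,255],[[0,0,0],0,255]]'; python3 - <<'E'
from h import *
t,s=optics.camera("top"),optics.camera("side")
for c in(t,s): print([b[0] for b in blobs(c,"green")[0]])
E
python3 -m jog '[[[-2.3,-0.45,0],0,255],[[-2.3,-0.45,0],0,255],[[-2,-0.4,0],0,255],[[0,0,0],0,255],[[0,0,0],0,255]]'
python3 - <<'E'
from h import *
a=optics.camera("side")["frame"][150:250,290:420]; b=optics.camera("wrist")["frame"]
cv2.imwrite("pics/c4.png",np.hstack([cv2.resize(a,(400,308),interpolation=2),cv2.resize(b,(400,308))])[:,:,::-1])
E
```

```text
time_s: 5.72
tcp_pos: [476.5, -23.2, 91.5]
tool_rot: [0.064, 3.14, -0.0]
ft_force: [-0.8, 1.0, -0.3]
finger_gap: 0.003
grip_force: 0.0
[[277.4, 201.6], [384.4, 208.3], [531.9, 219.4]]
[[293.9, 189.6], [333.5, 220.5], [370.1, 255.0]]
time_s: 6.23
tcp_pos: [541.3, -38.9, 89.9]
tool_rot: [-0.065, -3.138, -0.0]
ft_force: [-0.3, -0.6, -0.3]
finger_gap: 0.001
grip_force: 0.0
```

View pics/c4.png

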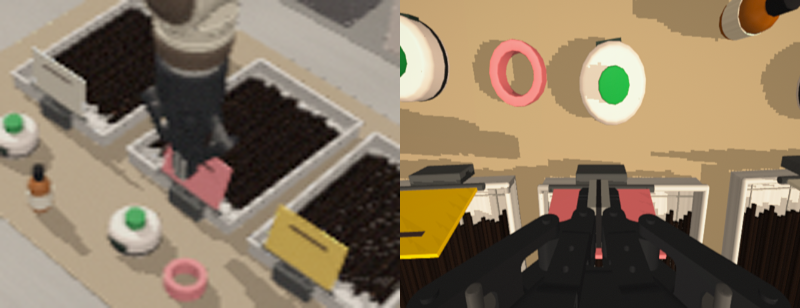

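Left (side): fingers stand just before the pink card, and the pink timer's cap is up and unmoved. Right (wrist): fingers are near the card's middle. Tipping now.

```bash
python3 -m jog '[[[-0.6,0,0],0,255],[[-0.6,0,0],0,255],[[-0.5,0,0.1],0,255],[[-0.4,0,0.1],0,255],[[-0.4,0,0.3],0,255],[[-0.4,0,0.3],0,255],[[-0.4,0,0.3],0,255],[[-0.3,0,0.4],0,255],[[0,0,0],0,255]]'; python3 -m jog '[[[-0.2,0,0.4],0,255],[[-0.2,0,0.5],0,255],[[-0.1,0,0.3],0,255],[[0,0,0],0,255],[[0,0,0],0,255]]'
```

```text
time_s: 7.08
tcp_pos: [577.8, -40.3, 75.2]
tool_rot: [-0.064, -3.14, -0.0]
ft_force: [-0.6, 0.3, -1.2]
finger_gap: -0.003
grip_force: 0.0
time_s: 7.5
tcp_pos: [582.5, -40.5, 64.0]
tool_rot: [-0.064, -3.14, -0.0]
ft_force: [0.4, 0.4, 1.0]
finger_gap: 0.0
grip_force: 0.0
```

```bash
python3 -m jog '[[[-0.1,0,0.2],0,255],[[-0.1,0,0.2],0,255],[[0,0,0.2],0,255],[[0,0,0],0,255],[[0,0,0],0,255]]';python3 -m jog '[[[0,0,0.1],0,255],[[0,0,0],0,255],[[0,0,0],0,255]]'
python3 - <<'E'
from h import *
a=optics.camera("side")["frame"][150:250,290:420]; b=optics.camera("wrist")["frame"]
cv2.imwrite("pics/c5.png",np.hstack([cv2.resize(a,(400,308),interpolation=2),cv2.resize(b,(400,308))])[:,:,::-1])
E
```

```text
time_s: 7.92
tcp_pos: [584.6, -40.5, 58.2]
tool_rot: [-0.064, -3.141, -0.0]
ft_force: [-0.2, 1.0, -0.2]
finger_gap: 0.001
grip_force: 0.0
time_s: 8.17
tcp_pos: [584.7, -40.5, 57.4]
tool_rot: [-0.064, -3.141, 0.0]
ft_force: [-0.2, -0.3, -0.1]
finger_gap: -0.003
grip_force: 0.0
```

View pics/c5.png

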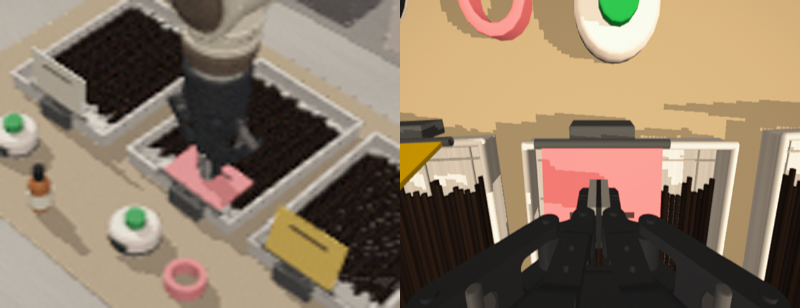

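Card is nearly flat under the fingers, and the tray frame is clear. Easing down to feel the stop.

```bash
for i in 1; do python3 -m jog '[[[0,0,0.07],0,255],[[0,0,0],0,255],[[0,0,0],0,255]]'; python3 -m jog '[[[0,0,0.07],0,255],[[0,0,0],0,255],[[0,0,0],0,255]]'; done | grep -E 'tcp_pos|ft'
```

```text
tcp_pos: [584.7, -40.6, 56.7]
ft_force: [0.2, -0.3, 0.6]
tcp_pos: [584.8, -40.6, 56.1]
ft_force: [0.7, -0.4, 2.0]
```

```bash
python3 -m jog '[[[0,0,0.05],0,255],[[0,0,0],0,255],[[0,0,0],0,255]]' | grep -E 'tcp_pos|ft'; python3 -c "
from h import *
import numpy as np
f=[]
for i in range(4): optics.camera('top'); f.append(bot.state()['ft_force'][2])
print(f)"
```

```text
tcp_pos: [584.8, -40.5, 55.6]
ft_force: [0.7, 0.1, 1.5]
[np.float64(1.1465346191332113), np.float64(1.7740036762405869), np.float64(0.4424102689781535), np.float64(2.2613560196636335)]
```

```bash
python3 -m jog '[[[0,0,0.07],0,255],[[0,0,0],0,255],[[0,0,0],0,255]]' | grep -E 'tcp_pos|ft'; python3 -c "
from h import *
f=[]
for i in range(4): optics.camera('top'); f.append(round(float(bot.state()['ft_force'][2]),1))
print(f)"
```

```text
tcp_pos: [584.8, -40.6, 54.9]
ft_force: [-0.5, -0.0, 3.1]
[3.2, 2.7, 2.4, 2.8]
```

Firm resistance (2.8 N), so the stop has been reached. Lifting away.

```bash
python3 -m jog '[[[0,0,-0.2],0,255],[[0,0,-0.4],0,255],[[0,0,-2],0,255],[[0,0,-4],0,255],[[0,0,-4],0,255],[[0,0,-4],0,255],[[4,0,-1],0,255],[[4,0,0],0,255],[[4,0,0],0,255],[[0,0,0],0,255]]'
python3 - <<'E'
from h import *
s=optics.camera("side"); t=optics.camera("top"); b=optics.camera("wrist")["frame"]
print([x[0] for x in blobs(t,"green")[0]],[x[0] for x in blobs(s,"green")[0]])
cv2.imwrite("pics/c6.png",np.hstack([cv2.resize(s["frame"][150:270,280:430],(400,320),interpolation=2),cv2.resize(b,(400,320))])[:,:,::-1])
E
```

```text
time_s: 10.5
tcp_pos: [459.0, -35.4, 211.4]
tool_rot: [-0.064, -3.139, -0.0]
ft_force: [1.0, 0.4, -0.1]
finger_gap: -0.002
grip_force: 0.0
[[277.4, 201.6], [384.4, 208.2], [531.9, 219.5]] [[293.9, 189.6], [333.5, 220.5], [370.1, 255.0]]
```

View pics/c6.png

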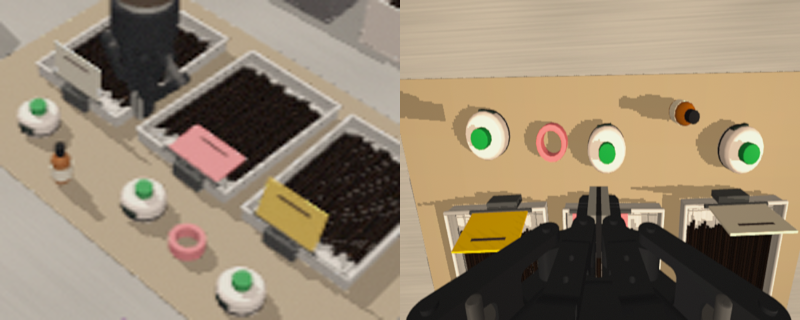

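The pink card lies flat, all the caps are up, and everything else is where it was.

```bash
python3 -c "
from bench import bot
print(bot.hand_in())"
```

```text
the job is handed in; nothing more can be done
None
```

I pressed the pink-card tray's timer cap right down and let it come up, then tipped the pink card flat against its stop; the last pictures showed nothing else moved, and I handed the job in at about 11 s (no verdict was returned).

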